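# Close the contact jig on the copper block

### The arm

A 7-joint arm with a two-finger parallel gripper is mounted at the origin on a cart in front of the work surface, level with it; the furniture and walls round the work are solid. World frame = base frame: x ahead of the robot, y to its left, z up, the work surface at z = 0. Lengths are in m, angles in rad, forces in N, time in s.
With the tool pointing down it reaches from about 0.425 to 0.875 m from the base axis. Payload 4.7 kg.
Tool frame: the origin (TCP) lies at the very end of the fingers, on their centre line; the grasp point (between the pads) lies 19 mm behind it; z points along the fingers, y is the line along which they close (so a half turn about z gives the same grasp; the last joint's range is limited). The gripper opens to 85 mm and grips with 20 to 120 N. Pads are 22 mm wide; open, the fingers measure 114 mm over their backs; the gripper's body (76 mm by 85 mm) begins 54 mm behind the grasp point. The pads swing forward as they close: fully open they stand 13 mm farther back than shut.
Start: joints at [-1.157, 0.321, -0.07, 1.45, 0.023, 1.371, -0.057], TCP at [0.253, 0.599, 0.231] pointing down, gripper open.
Joint ranges: [-2.86, 2.86], [-0.3, 2.09], [-1.38, 1.24], [0.06, 2.45], [-1.56, 4.7], [0.09, 2.05], [-2.69, 2.69]. Speed limits (rad/s): [2.57, 2.57, 3.14, 3.14, 3.14, 3.14, 3.14].

### API

Orientations are given as a unit quaternion [w, x, y, z].
In Python, from bench import r, vision gives the robot as it stands. Calls block until the motion is done:
- r.move_to(position, orientation): joint-space move of the TCP to a pose.
- r.move_l(position, frame=None, rate=0.15): straight line of the TCP; frame=None keeps the orientation; rate is the mean speed in m/s.
- r.move_j(angles): joint-space move.
- r.command_gripper(opening, newtons=None): opening from 0.0 (shut) to 1.0 (fully open); newtons is the grip in N (None keeps the last); returns when the fingers have stopped.
- r.hold(seconds).
- r.solve_ik(position, orientation): joint angles nearest the present ones, or None.
- r.observe(): the state.
- vision.grab_frame(name): name is "scene" or "top"; returns a dict with "pixels" (384x512x3 uint8, blue, green, red), "fx", "fy", "cx", "cy" (pixels), "cam_to_world" (4x4, takes a point from camera to world coordinates). Camera axes: x right, y down, z forward; pixel columns grow to the right and rows downward; lengths in m; the calibration is good to about 2 mm. A picture is of the moment at which its call begins. There is no depth.
A pose or a line that the arm cannot do raises r.PlanningError and nothing moves.
- r.finish_job(): hands the job in; it is judged then, once.
Trained networks look in the newest picture that a camera, given by its name, has taken for a name from the list of things; names that differ only in an ending like _2 or _b are one class to them, and where a whole thing is asked for, a point or a joint stands for the part that bears it (a point fixed in the world has none). Each returns a list of dicts, best first, with "p" (0 to 1); they miss things now and then, are a little off and sometimes report something else, mostly with a low value. They report only what shows in the picture. A call takes as long as a camera call. They do not tell look-alikes from the thing itself.
- vision.boxes_of(query, camera): "extent" ([centre column, centre row, width, height] in pixels, round what is visible of it).
- vision.masks_of(query, camera): "mask" (384x512 bool, what is visible of it) and "extent" ([centre column, centre row, width, height] in pixels, round what is visible of it).
The state is a dict: "clock": time; "joints": joint angles; "qd": joint speeds; "tau": joint torques, N m; "tcp_pos": TCP position; "ee_rot": TCP orientation; "force": force on the tool from outside, world axes, zero at the start; "torque": the same for the moment, N m; "finger_gap": opening from 0.0 (shut) to 1.0 (fully open); "finger_force": force on a finger pad.
Only numpy, scipy, OpenCV 4.12 (cv2) and the standard library are available. Lean on these libraries where they do the work, as an engineer would, in place of code of your own. Each camera call takes 0.05 s, during which the arm holds its last target. There are 200 camera calls.

### The job

The contact jig's arm is held raised over a copper bus block by its ratchet pawl. Press the pawl's red paddle down until the pawl snaps free and stays free by itself, then push the arm down by its black cross handle, all the way onto its stop, so that the sprung brass contact bears on the block. Never raise the arm, leave the block seated in its white nest and everything else on the bench where it is, and leave the pawl free.

Things in the scene. Friction and masses are not known exactly. Their poses are not given: they have to be found in the camera images.
- jig: contact jig, fixed: dark base plate 240 x 90 x 14 mm, two grey cheeks with hinged arm and pawl between them. Origin: on the bench top, 10 mm off the plate's middle. x points level from the handle end to the pawl end, y level across, z up. In this frame (mm): cheeks |y| < 23, x 32 to 124, up to z 119; rubber-topped stop post at x -90, top z 67; white nest round x -50, y 0, fences up to z 28
- press_arm (a joint): arm hinge, rad: 0 = arm level, down on its stop (end of travel); grows as the handle end rises. Starts between 0.62 and 0.69; keep below 0.80. While the pawl is engaged, the teeth of the quadrant on the arm (46 mm radius) stop it at about 0.59. The hinge is stiff: with the pawl free the arm stays where it is left and needs about 4 to 8 N down at the handle
- handle (a point): middle of the arm's black cross handle, on its axis: round bar, 18 mm diameter, 76 mm long, parallel to the jig's y, 170 mm from the hinge axis. At arm angle a it lies at jig x = 50 - 170 cos a, z = 75 + 170 sin a (mm): going down it also moves away from the hinge. Pushed from above; its top is 9 mm above this point
- press_hinge (a point): point on the arm's hinge axis (parallel to jig y) in the middle of the arm, at x 50, y 0, z 75 mm in the jig's frame
- pawl (a joint): pawl hinge, rad: 0 = nose engaged in the quadrant's teeth, 0.40 = free (end stop); grows as the red paddle goes down. A snap spring drives it to the nearer end: pressing takes 3 to 5 N at first, it goes over at 0.20 and then stays free by itself. Free counts from 0.30
- pawl_paddle (a point): middle of the top face of the pawl's red paddle: 38 mm (jig x) by 32 mm (jig y), 7 mm thick, about 123 mm above the bench when engaged and sloping up 0.2 rad away from the arm. Pressed straight down it sinks about 20 mm to the free stop. It turns about the pawl's pivot, at x 108, z 108 mm in the jig's frame, 49 mm from this point
- contact_pin (a joint): how far the sprung brass contact pin under the arm is pushed in, m, 0 to 0.006; it meets the block when the arm is about 0.035 rad above its stop and is pushed in about 0.0035 with the arm on its stop (about 2 N)
- bus_block: copper bus block with two clamp screws, 24 x 44 x 34 mm, standing loose in the jig's white nest below the contact pin. Origin: centre of its underside
- spare_block: a second copper bus block, 24 x 44 x 34 mm, standing on the bench behind the jig; bystander. Origin: centre of its underside
- brass_tee: brass compression tee, 37 x 58 x 17 mm, lying behind the jig; bystander. Origin: near the centre of its underside
- spanner: steel combination spanner, 21 x 141 x 8 mm, lying near the bench's front edge on the left; bystander. Origin: centre of its underside
- hex_keys: red folded hex key set, 22 x 92 x 22 mm, lying on the left; bystander. Origin: centre of its underside
- marker: black felt marker, 17 x 140 x 17 mm, lying on the left between spanner and hex keys; bystander. Origin: centre of its underside
- steel_cup: small steel adapter with hex nut, 26 x 30 x 38 mm, standing at the back beside a trackball; bystander. Origin: centre of its underside
- flange: steel vacuum flange stub, 52 mm across, 38 mm high, at the back beside the trackball; bystander. Origin: centre of its underside
There are look-alikes about, which are no part of the job. Leave any green look-alike of the bus_block alone.

How it is judged:
On the way:
1. the pawl has snapped free while the arm is still raised (value of joint pawl above 0.3 rad and value of joint press_arm above 0.5 rad), for 0.2 s.
At the end, for the whole second after the job is handed in: The arm is at rest within 0.02 rad of its stop, its contact pin is pushed in at least 1.5 mm by the copper block and bears on it with over 0.5 N, the pawl is still free (over 0.30 rad), and the block stands upright in its nest within 8 mm of where it stood (value of joint press_arm below 0.02 rad and value of joint contact_pin above 0.0015 m and contact force between contact_pin_c0 and bus_block above 0.5 N and value of joint pawl above 0.3 rad and distance of bus_block from where it was at the start of the episode below 0.008 m and angle between bus_block's own z axis and vertical below 0.1 rad and linear speed of bus_block below 0.02 m/s and velocity of joint press_arm between -0.05 and 0.05 rad/s); the robot touches nothing.
It fails at once if the arm is raised above 0.80 rad (value of joint press_arm above 0.8 rad).
It fails at once if the copper block is lifted or taken out of its nest (moved over 10 mm) (distance of bus_block from where it was at the start of the episode above 0.01 m).
It fails at once if one of the other things on the bench is moved more than 20 mm (distance of any of spare_block, brass_tee, spanner, hex_keys, marker, steel_cup, flange from where it was at the start of the episode above 0.02 m).
It also fails if it takes over 40 s, if anything falls off the work surface, if the arm or the gripper's body presses on something with over 40 N, if the wrist force passes 120 N, or if a joint passes its speed limit or range.

## Working session

There is one attempt and no reset: what is moved stays moved. The work goes in short steps, each a Python script; the robot and the scene stay as the last script left them, time stands still between calls to the robot, and variables do not carry over. Pictures are saved under pics/ and viewed, at most 10 in all, crops included, and the job is handed in when it is done.

```bash
mkdir -p pics
python3 - <<'E'
from bench import r, vision
import cv2, numpy as np
for c in ("scene","top"):
    f=vision.grab_frame(c); cv2.imwrite(f"pics/{c}0.png",f["pixels"])
    print(c,f["fx"],f["fy"],f["cx"],f["cy"],np.round(f["cam_to_world"],4).tolist())
    for q in ("jig","handle","pawl_paddle","pawl","press_arm","bus_block","spare_block"):
        print(q,[(round(b["p"],2),np.round(b["extent"],1).tolist()) for b in vision.boxes_of(q,c)[:3]])
o=r.observe();print(o["clock"],o["tcp_pos"],o["ee_rot"],o["force"])
E
```

```text
scene 466.4364016704255 466.4364016704255 242.40586584919456 185.68404851944547 [[0.7261, -0.323, 0.607, -0.0604], [-0.6876, -0.3516, 0.6353, -0.5718], [0.0082, -0.8787, -0.4774, 0.694], [0.0, 0.0, 0.0, 1.0]]
jig [(0.87, [228.4, 218.9, 75.2, 112.4])]
handle [(0.89, [217.2, 201.4, 48.1, 84.6])]
pawl_paddle [(0.88, [244.0, 226.4, 40.6, 38.4])]
pawl [(0.64, [246.5, 222.2, 42.2, 33.2])]
press_arm [(0.63, [215.9, 204.6, 43.5, 83.8])]
bus_block [(0.65, [307.9, 207.0, 12.3, 19.8]), (0.52, [214.4, 225.7, 15.8, 14.7])]
spare_block []
top 460.64656056455806 460.64656056455806 260.72167887956914 193.16185263615273 [[0.0071, -0.9966, 0.0817, 0.5949], [-1.0, -0.0071, -0.0003, 0.1984], [0.0009, -0.0817, -0.9967, 1.104], [0.0, 0.0, 0.0, 1.0]]
jig [(0.63, [296.8, 238.8, 131.1, 58.0])]
handle [(0.61, [270.1, 231.9, 75.7, 39.8])]
pawl_paddle [(0.71, [328.4, 256.6, 61.4, 21.2])]
pawl [(0.74, [331.2, 258.7, 65.1, 26.0])]
press_arm [(0.92, [271.3, 230.3, 77.2, 40.6])]
bus_block [(0.46, [294.4, 125.2, 23.1, 21.4]), (0.41, [257.9, 229.1, 9.8, 4.2])]
spare_block [(0.47, [274.1, 204.0, 18.1, 18.0]), (0.39, [340.7, 190.6, 15.8, 14.0])]
0.8 [0.2530272  0.59878406 0.23137267] [2.62129587e-05 1.98563947e-01 9.80087931e-01 7.96834572e-05] [0.17490132 0.7024661  0.28841069]
```

View images.

Run:
```python
import cv2, numpy as np
a=cv2.imread("pics/scene0.png")[120:320,130:380]; b=cv2.imread("pics/top0.png")[150:310,200:400]
cv2.imwrite("pics/a.png",cv2.resize(a,None,fx=3,fy=3,interpolation=2)); cv2.imwrite("pics/b.png",cv2.resize(b,None,fx=3.75,fy=3.75,interpolation=2))
```

```text
(no output)
```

View pics/a.png

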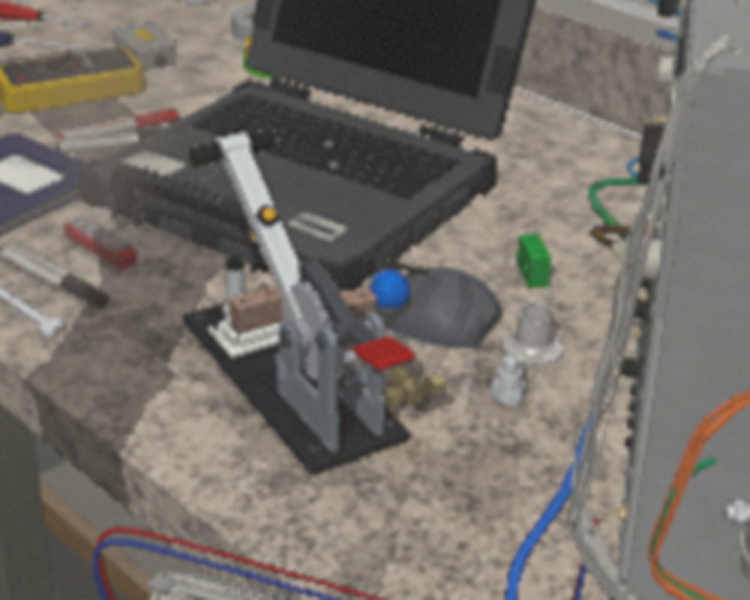

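View pics/b.png

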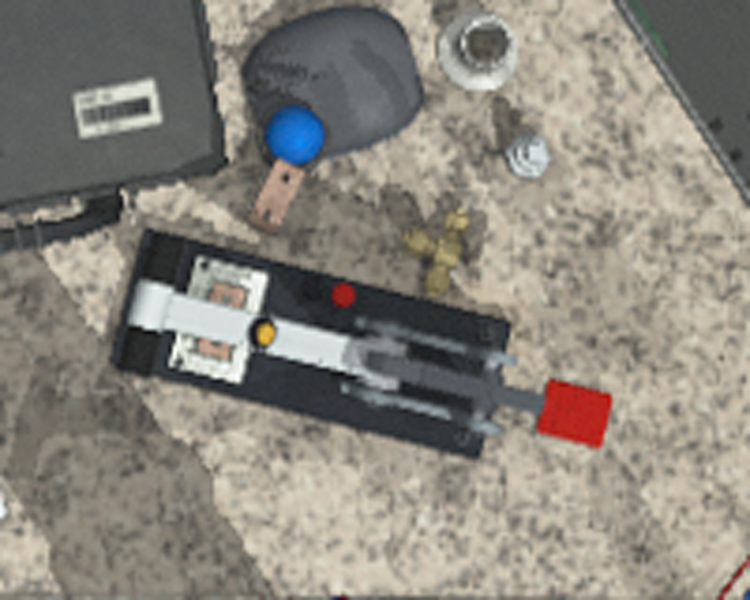

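View pics/scene0.png

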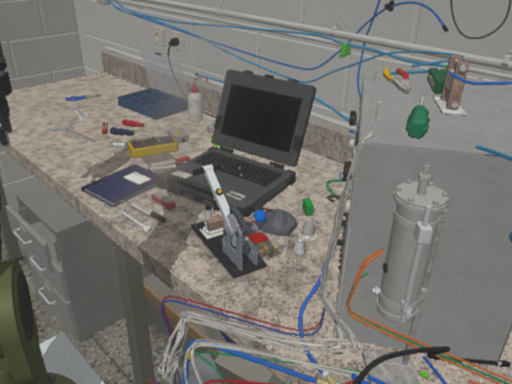

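```bash
cat > h.py <<'E'
from bench import r, vision
import numpy as np, cv2
from scipy.optimize import least_squares
from scipy.spatial.transform import Rotation as R
def proj(f,P):
    M=np.linalg.inv(f["cam_to_world"]); p=M[:3,:3]@P+M[:3,3]
    return np.array([f["fx"]*p[0]/p[2]+f["cx"],f["fy"]*p[1]/p[2]+f["cy"]])
def jw(q,p): c,s=np.cos(q[2]),np.sin(q[2]); p=np.asarray(p)/1000; return np.array([q[0]+c*p[0]-s*p[1],q[1]+s*p[0]+c*p[1],p[2]])
def handle(q,a): return jw(q,[50-170*np.cos(a),0,75+170*np.sin(a)])
def down(yaw): # tool x axis at world yaw, z down
    x,y,z,w=(R.from_euler('z',yaw)*R.from_euler('x',np.pi)).as_quat(); return [w,x,y,z]
E
python3 - <<'E'
from h import *
T=vision.grab_frame("top");S=vision.grab_frame("scene")
def red(f,c,rad=22):
    p=f["pixels"].astype(int); m=(p[...,2]>120)&(p[...,1]<60)&(p[...,0]<60)
    n,l,st,ce=cv2.connectedComponentsWithStats(m.astype(np.uint8)); 
    i=min(range(1,n),key=lambda i:np.hypot(*(ce[i]-c))-0.1*st[i,4]); return ce[i]
t=lambda u,v:(u/3.75+200,v/3.75+150); s=lambda u,v:(u/3+130,v/3+120)
pt=red(T,(353.3,260.1)); ps=red(S,(258.3,237)); print(pt,ps)
# corners
K=[(-110,45),(130,45),(130,-45),(-110,-45)]
tc=[t(148,230),t(510,322),t(480,458),t(112,368)]
obs=[(T,pt,(154.6,0,122)),(S,ps,(154.6,0,122))]
top=sorted(K)
def res(q,full=False,flip=1):
    o=[]
    for f,c,p in obs:o.append(proj(f,jw(q,p))-c)
    for c,k in zip(tc,K):o.append(proj(T,jw(q,[k[0],k[1],14]))-c)
    for c,k in [(s(185,318),(-110,45)),(s(316,470),(130,-45)),(s(408,437),(130,45))][1:]:
        o.append(proj(S,jw(q,[k[0],k[1],14]))-c)
    o.append(proj(T,handle(q,q[3]))-t(147,305)); o.append(proj(S,handle(q,q[3]))-s(233,146))
    return np.ravel(o)
so=least_squares(res,[.55,.12,-1.8,.65],loss='soft_l1')
q=so.x;print(q);print(res(q).reshape(-1,2).round(1).tolist())
np.save("q.npy",q)
print("paddle",jw(q,[154.6,0,123]),"handle",handle(q,q[3]),handle(q,0))
for n in range(8):
    y=q[2]+n*np.pi/4
    print(round(y,2),[None if (k:=r.solve_ik(p,down(y))) is None else np.round(k,2).tolist() for p in (jw(q,[154.6,0,123]),handle(q,q[3]),handle(q,0))])
E
```

```text
[352.85245902 259.67622951] [257.56  237.272]
[ 0.57210968  0.15312503 -1.81097834  0.61875994]
[[-0.3, 0.2], [0.1, -1.1], [-0.5, -0.5], [1.6, -0.1], [0.7, 1.0], [-0.4, -0.2], [-1.6, -0.8], [1.5, -1.9], [0.9, 0.3], [-0.3, 1.4]]
paddle [0.53533352 0.00296287 0.123     ] handle [0.59315766 0.23906685 0.17360433] [0.60065521 0.26968039 0.075     ]
-1.81 [[0.95, 0.38, -1.17, 1.84, 0.38, 1.18, 2.55], [-0.47, 0.33, 0.05, 1.56, -0.02, 1.26, 2.49], [-0.45, 0.45, -0.02, 1.6, 0.01, 1.09, 2.43]]
-1.03 [[-0.99, 0.26, 1.07, 1.9, -0.26, 1.13, -2.42], [-1.21, 0.51, 1.07, 1.59, -0.46, 1.32, -2.68], [-1.21, 0.69, 1.06, 1.63, -0.64, 1.21, -2.61]]
-0.24 [[-0.6, 0.18, 0.61, 1.89, -0.11, 1.11, -1.77], [-0.82, 0.35, 0.5, 1.57, -0.18, 1.26, -2.1], [-0.85, 0.49, 0.5, 1.62, -0.25, 1.1, -2.09]]
0.55 [[-0.59, 0.17, 0.58, 1.89, -0.11, 1.11, -0.99], [-0.76, 0.34, 0.42, 1.57, -0.15, 1.26, -1.34], [-0.78, 0.47, 0.41, 1.61, -0.2, 1.1, -1.34]]
1.33 [[-0.57, 0.17, 0.56, 1.89, -0.1, 1.11, -0.2], [-0.73, 0.34, 0.38, 1.57, -0.13, 1.26, -0.57], [-0.74, 0.46, 0.36, 1.61, -0.18, 1.1, -0.57]]
2.12 [[-0.55, 0.17, 0.55, 1.89, -0.1, 1.11, 0.58], [-0.64, 0.33, 0.28, 1.57, -0.09, 1.26, 0.19], [-0.66, 0.45, 0.25, 1.61, -0.12, 1.09, 0.17]]
2.9 [[-0.53, 0.17, 0.53, 1.89, -0.09, 1.11, 1.36], [-0.58, 0.33, 0.19, 1.56, -0.06, 1.26, 0.95], [-0.59, 0.45, 0.16, 1.61, -0.08, 1.09, 0.92]]
3.69 [[-0.5, 0.17, 0.49, 1.89, -0.09, 1.11, 2.14], [-0.53, 0.33, 0.13, 1.56, -0.04, 1.26, 1.72], [-0.53, 0.45, 0.08, 1.6, -0.04, 1.09, 1.68]]
```

Run:
```python
from h import *
q=np.load("q.npy"); Q=down(q[2]+np.pi)
r.command_gripper(0.0)
p=jw(q,[155,0,0])
r.move_l([0.253,0.599,0.33]) if r.observe()["tcp_pos"][2]<.3 else None
r.move_to([p[0],p[1],.30],Q)
r.move_l([p[0],p[1],.14])
f0=r.observe()["force"][2]; print(f0)
for z in np.arange(.130,.096,-.003):
    r.move_l([p[0],p[1],z],rate=.06)
    o=r.observe(); f=o["force"]; print(round(o["clock"],2),round(z,3),o["tcp_pos"].round(4),f.round(1))
    if f[2]-f0>12: break
f=vision.grab_frame("scene"); cv2.imwrite("pics/c.png",cv2.resize(f["pixels"][120:320,130:380],None,fx=3,fy=3))
```

```text
-0.2166720488090031
6.36 0.13 [0.5349 0.0026 0.1296] [ 0.5 -0.1 -0.3]
6.61 0.127 [0.5351 0.0025 0.1268] [-0.1  0.2 -0.7]
6.86 0.124 [0.5357 0.0025 0.1243] [0.2 0.4 2.6]
7.11 0.121 [0.5353 0.0024 0.1209] [ 0.3 -0.6  2.5]
7.36 0.118 [0.5349 0.0026 0.1176] [-0.5  0.2  0.7]
7.61 0.115 [0.5348 0.0027 0.1145] [-0.6 -0.  -0.3]
7.86 0.112 [0.5349 0.0026 0.1116] [-0.3  0.7  0.4]
8.11 0.109 [0.5351 0.0026 0.1087] [-0.  -0.5 -0.4]
8.36 0.106 [0.5351 0.0026 0.1058] [ 0.  -0.5  0.8]
8.61 0.103 [0.5359 0.0026 0.1042] [-1.1 -0.8  7.3]
8.86 0.1 [0.5362 0.0026 0.1037] [-8.7 -0.  23.5]
```

View pics/c.png

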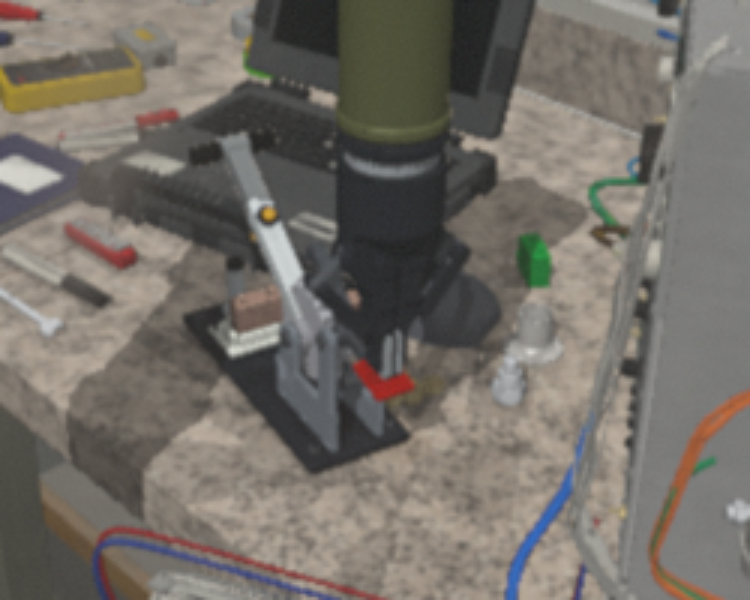

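The picture shows the paddle down at about (385,385) with the arm still raised. The force dropped off at 0.118 m and came back at the end stop, so the pawl has snapped over. Next I push the handle along its arc.

Run:
```python
from h import *
q=np.load("q.npy"); Q=down(q[2]+np.pi)
p=r.observe()["tcp_pos"]; r.move_l([p[0],p[1],.26])
h=handle(q,.66); r.move_to([h[0],h[1],.26],Q); r.move_l([h[0],h[1],.215])
f0=r.observe()["force"][2]; print(f0)
for a in np.r_[np.arange(.68,.03,-.05),np.arange(.03,-.09,-.015)]:
    t=handle(q,a); t[2]+=.009
    if a<0: t[:2]=handle(q,0)[:2]
    r.move_l(t,rate=.06)
    o=r.observe(); f=o["force"]; print(round(o["clock"],2),round(a,3),o["tcp_pos"].round(4),f.round(1))
    if f[2]-f0>22: break
r.hold(.3); print(r.observe()["force"].round(1))
f=vision.grab_frame("scene"); cv2.imwrite("pics/d.png",cv2.resize(f["pixels"][120:320,130:380],None,fx=3,fy=3))
```

```text
0.5889022537129349
12.07 0.68 [0.5915 0.2329 0.1906] [ 0.7 -1.1  1.2]
12.37 0.63 [0.5928 0.2385 0.1839] [-0.1 -0.2 -0.7]
12.66 0.58 [0.5938 0.243  0.1766] [-0.3  0.6 -0.4]
12.95 0.53 [0.5948 0.2472 0.1693] [ 0.5 -0.6  0.4]
13.24 0.48 [0.5958 0.2512 0.1618] [-1.1  0.4  0.3]
13.53 0.43 [0.5967 0.2548 0.1542] [-0.9  0.5 -0.7]
13.82 0.38 [0.5974 0.258  0.1463] [ 0.7  0.6 -0.5]
14.12 0.33 [0.5981 0.2608 0.1383] [-0.6  0.2 -0.8]
14.41 0.28 [0.5987 0.2633 0.1303] [-0.4  0.1 -0.5]
14.7 0.23 [0.5992 0.2653 0.122 ] [ 0.3 -0.1 -0.2]
14.99 0.18 [0.5996 0.2669 0.1137] [ 0.3  0.2 -0.3]
15.28 0.13 [0.6    0.2681 0.1053] [-0.  -0.2  0.4]
15.57 0.08 [0.6001 0.269  0.0968] [-0.5  0.5 -0.6]
15.87 0.03 [0.6003 0.2694 0.0884] [0.2 0.1 0.1]
16.12 0.015 [0.6006 0.2696 0.0863] [-0.1 -0.3  0.7]
16.37 0.0 [0.6007 0.2697 0.0841] [-0.3  0.   2. ]
16.62 -0.015 [0.6009 0.2697 0.0838] [-4.6 -1.1 12.4]
16.87 -0.03 [0.601  0.2697 0.0836] [-9.5 -4.6 24.1]
[-8.2 -3.  23.5]
```

View pics/d.png

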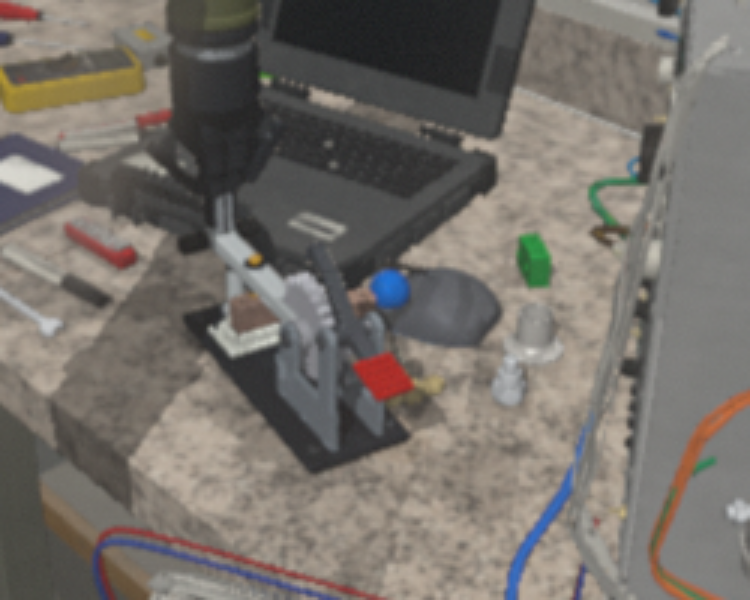

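The arm now lies level, with the tip at z 0.0836 m against an expected 0.084 m and the stop pushing back firmly. The paddle at (383,377) is still down. I'll back off and check.

Run:
```python
from h import *
p=r.observe()["tcp_pos"]; r.move_l([p[0],p[1],.12],rate=.05); r.move_l([p[0],p[1],.30])
r.hold(.3)
f=vision.grab_frame("scene"); t=vision.grab_frame("top"); cv2.imwrite("pics/e.png",np.hstack([cv2.resize(f["pixels"][180:290,170:290],None,fx=3.3,fy=3.3),cv2.resize(t["pixels"][190:300,220:340],None,fx=3.3,fy=3.3)]))
q=np.load("q.npy")
for a in (0,.03,.06):print(a,proj(f,handle(q,a)))
print(r.observe()["clock"],r.observe()["force"])
```

```text
0 [203.13031648 198.7728788 ]
0.03 [203.08097622 197.11093849]
0.06 [203.05655027 195.46901938]
19.9417 [-0.5451548   0.04952501 -0.29044298]
```

View pics/e.png

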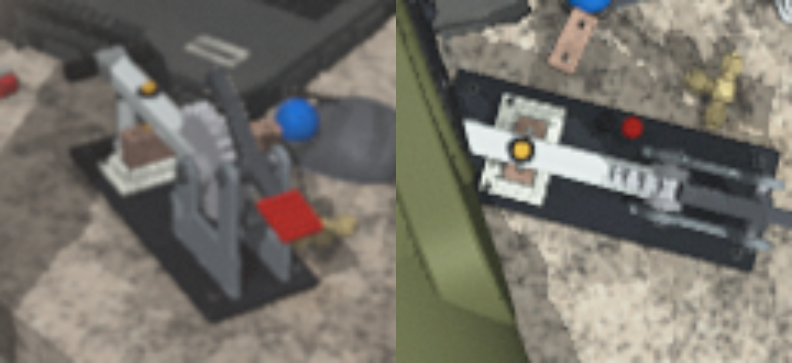

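Run:
```python
from h import *
d=cv2.resize(cv2.imread("pics/d.png"),(250,200),interpolation=cv2.INTER_AREA)
f=vision.grab_frame("scene")["pixels"]
e=cv2.resize(cv2.resize(f[120:320,130:380],None,fx=3,fy=3),(250,200),interpolation=cv2.INTER_AREA)
for (x0,x1,y0,y1) in ((73,98,78,98),(115,140,115,135)):
    g=[cv2.resize(i[y0:y1,x0:x1],None,fx=8,fy=8,interpolation=cv2.INTER_CUBIC) for i in (d,e)]
    t=g[0][24:-24,24:-24]; R_=cv2.matchTemplate(g[1],t,cv2.TM_CCOEFF_NORMED); _,m,_,l=cv2.minMaxLoc(R_); print((np.array(l)-24)/8,m)
p=r.observe()["tcp_pos"]
```

```text
[0.125 0.   ] 0.9968458414077759
[0. 0.] 0.9988000392913818
```

The arm and paddle haven't moved since I released them: the shift is 0.1 px or less, and 0.02 rad would show as about 1 px at the handle. Handing in.

```bash
python3 -c "
from bench import r
print(r.finish_job())"
```

```text
the job is handed in; nothing more can be done
None
```

The pawl snapped free and stayed free, the arm is down on its stop over the seated block, and the job was handed in at about 20 s; the hand-in returned no verdict, and I judged the contact from the arm's position, not from a reading of the pin.

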